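Fish the dropped collar out from under the low instrument shelf

ROBOT

A 6-joint arm with a two-finger parallel gripper is mounted at the origin on the work surface. World frame = base frame: x ahead of the robot, y to its left, z up, the work surface at z = 0. Lengths are in mm, angles in degrees, forces in N, time in s.
With the tool pointing down it reaches from about 300 to 850 mm from the base axis. Payload 4.2 kg.
Tool frame: the origin (TCP) lies midway between the tips of the shut fingers; the grasp point (between the pads) lies env.grasp_offset behind it (env.grasp_offset is the distance from the TCP to the grasp point, in mm); y points along the fingers, x is the direction in which the jaws open and shut, and the axes are right-handed (so a half turn about y gives the same grasp; the last joint's range is limited). The gripper opens to 91 mm and grips with 3 to 60 N. Pads are 32 mm wide; open, the fingers measure 118 mm over their backs; the gripper's body (76 mm by 178 mm) begins 60 mm behind the grasp point.
Start: joints at [73.052, 18.312, 89.639, -0, 72.044, -1.146], TCP at [156.585, 553.287, 191.276] pointing down, gripper open.
Joint ranges: [-177.97, 177.97], [-48.28, 115.42], [12.27, 149.76], [-77.06, 257.06], [2.81, 150.46], [-146.56, 146.56]. Speed limits (degrees/s): [147.25, 147.25, 180, 180, 180, 180].

INTERFACE

Orientations are given as [roll, pitch, yaw] about the fixed x, y, z axes, in that order (R = Rz(yaw) Ry(pitch) Rx(roll)).
In Python, from workcell import state, vision, job, env gives the robot as it stands.
- The arm moves only by the shell command python3 -m handwheel 'ROWS' [FORCE]. ROWS is JSON, a list of rows, each a list of 3 entries, a list of its own where there are three numbers: the finger opening in cm, from 0 to 9.12, then the shift along the tool's x, y, z in cm, then the turn about the tool's y in degrees. A call has 1 to 10 rows; each row is the pose to reach, as a shift and turn from the pose measured when the call began, along the tool's axes at that moment; what a row does not reach only later rows make up. A row lasts 1/10 s, in which the tool goes at most 50 mm and 8.59 degrees, less where a joint would pass 70% of its speed; a pose out of reach is approached as far as the arm can. A call with a gripper value outside its range is refused whole. The fingers move at their own pace and stop on an object; FORCE is the grip in N (left out, the last holds). Time passes only in rows, so rows that repeat a pose let the fingers close. It gives the time, the measured TCP pose, the force and the opening at its end, in the units of the state.
- state(): the state, without advancing time (a new reading comes with each control period).
- vision.grab_frame(name): name is "scene" or "top" or "wrist"; returns the picture (480x640x3 uint8, red, green, blue); there is no depth.
- vision.camera_model(name): a dict with "fov_y" (degrees; the focal length in pixels is half the picture's height over the tangent of half this angle, whatever the lens; pixels are square), "cx", "cy" (the principal point, pixels), "extrinsics" (4x4, takes a point from world to camera coordinates). Camera axes: x right, y up, looking along -z (the intrinsics and any distortion apply to the point x, -y, -z); pixel columns grow to the right and rows downward; lengths in mm; the calibration is good to about 2 mm. The wrist camera is an equidistant fisheye: a pixel r from the principal point sees the ray r / f radians off the axis. A picture is of the moment at which its call begins: read the wrist's pose just before it. camera_model takes no time and is no camera call; for the wrist camera it gives the pose at the moment of the call.
- job.job_done(): hands the job in, once; it reports no verdict.
The state is a dict: "time_s": time; "qpos": joint angles; "qvel": joint speeds; "effort": joint torques, N m; "ee_pos": TCP position; "ee_rot": TCP orientation; "force": force on the tool from outside, world axes, zero at the start; "torque": the same for the moment, N m; "gripper_width": finger opening in mm.
Only numpy, scipy, OpenCV 4.12 (cv2) and the standard library are available. Lean on these libraries where they do the work, as an engineer would, in place of code of your own. Each camera call takes 0.05 s, during which the arm holds its last target.

TASK

A small steel collar has rolled under the low instrument shelf. Pick up the flat probe by its grip, feel under the shelf with it and drag the collar out until it lies wholly on the front glass pane, then put the probe down flat on the bench, off the glass. Push only lightly on the shelf and the rib under it, keep the hand off the shelf, and leave everything else where it is.

Things in the scene. Friction and masses are not known exactly. Their poses are not given: they have to be found in the camera images.
- deck_mouth (a point): Low grey steel shelf, deck 340 (y) x 140 (x) x 4 mm, open only towards the robot. Point: middle of the deck's front edge, 34 mm above the bench; +x into the shelf, +y left, z up. Space below: 4 mm (glass) to 32 mm above the bench, between end plates at y = +-166 mm. A balance and film cores are fixed on the deck, 49 mm or more behind its front edge, up to 156 mm above the bench.
- deck_rear (a point): Point on the deck 120 mm behind the middle of its front edge, above the face of the fixed rear rail that closes the space; same axes. The deck shifts sideways along that rail. A rib 6 mm thick stands on the glass across the space, from 35 mm behind the front edge to the rail. Its right-hand face is 0 to 140 mm left (+y) of this point: unmeasured, to be felt for. Rail and rib do not give.
- deck_right (a point): Right-hand end of the deck's front edge, 168 mm to the right (-y) of its middle; same axes. The hidden, unmeasured collar lies flat on the rear glass just right of the rib: steel ring 26 mm across, 10 mm high, about 60 g, centre 16 to 28 mm from the rib's face and 40 to 75 mm behind the deck's front edge. The space from this end to the collar is empty.
- rear_glass: Pale clear glass pane, 130 (x) x 340 (y) x 4 mm, fixed on the bench under the shelf. Origin: middle of its front edge, underside, which lies below the line of the deck's front edge. Its position in y does not tell where the rib is.
- front_glass: Same glass, 210 (x) x 340 (y) x 4 mm, in front of the shelf, fixed, edge to edge and level with the rear pane. Origin: middle of its rear edge (below the line of the deck's front edge), underside; the pane reaches from there 210 mm towards the robot (-x).
- probe_grip (a point): Flat steel probe, 120 g, lying on the bench on the left. Point: centre of its upright black grip, 34 (x) x 18 (y) x 52 mm high, 30 mm above the probe's underside; z up. A strip 16 mm wide, 4 mm thick runs along +x to 153 mm from this point, ending in a toe: a bar 8 mm wide (x 145 to 153) and 10 mm high from y = -8 to +42 mm.
- probe_toe (a point): Middle of the part of the probe's toe that sticks out to +y: x 149, y 25 mm from the grip point, 5 mm above the underside; same axes. The toe sticks 34 mm out from the strip, so the corner between them can hold the collar.
- tape_yellow: Roll of yellow tape, 90 mm across, 24 mm high, lying flat; origin at the centre of its underside. Leave alone.
- tape_clear: Roll of amber tape, 84 mm across, 45 mm high, lying flat; origin at the centre of its underside. Leave alone.
- core_a: White film core, 36 mm across, 100 mm high, standing; origin at the centre of its underside. Leave alone.
- core_b: White film core, 36 mm across, 120 mm high, standing; origin at the centre of its underside. Leave alone.
- core_c: White film core, 36 mm across, 75 mm high, standing; origin at the centre of its underside. Leave alone.
- mouse: Black computer mouse, 100 x 60 x 30 mm; origin at the centre of its underside. Leave alone.
Things that resemble listed ones, but are neither listed nor needed, are in the scene too. There is more than one size of the part that bears probe_grip; the job needs the larger.

How it is judged (in metres and radians):
On the way:
1. the probe's toe is in under the shelf, at least 50 mm behind its front edge (x of probe_toe in the frame of deck_mouth above 0.05 m and z of probe_toe in the frame of deck_mouth below -0.005 m and y of probe_toe in the frame of deck_mouth between -0.17 and 0.17 m), for 0.2 s.
At the end, for the whole second after the job is handed in: The collar rests on the front glass pane and no longer on the rear one (nothing is left on the rear pane), the probe lies at rest and flat on its underside on the bench, touching neither pane, with its grip point less than 36 mm above the bench (contact force between front_glass and anything else above 0.2 N and contact force between rear_glass and anything else below 0.03 N and contact force between probe and front_glass below 0.02 N and height (world z) of probe_grip below 0.036 m and angle between probe_grip's own z axis and vertical below 0.1 rad and linear speed of probe below 0.02 m/s).
It fails at once if the probe pushes on the shelf, its rail or its rib with more than 12 N (contact force between probe and shelf above 12 N).
It fails at once if the hand or arm touches the shelf with more than 2 N (contact force between any of the arm, the fingers and shelf above 2 N).
It fails at once if a tape roll, film core or the mouse is moved by more than 20 mm (distance of any of tape_yellow, tape_clear, core_a, core_b, core_c, mouse from where it was at the start of the episode above 0.02 m).
It also fails if it takes over 64 s, if anything falls off the work surface, if the arm or the gripper's body presses on something with over 40 N, if the wrist force passes 120 N, or if a joint passes its speed limit or range.

## Working session

There is one attempt and no reset: what is moved stays moved. The work goes in short steps, Python scripts to look and compute and a shell command to move; the robot and the scene stay as the last step left them, time stands still between calls to the robot, and variables do not carry over. Pictures are saved under pics/ and viewed, and the job is handed in when it is done.

```bash
ls; mkdir -p pics; python3 - <<'E'
from workcell import state, vision, job, env
import cv2
print(state()); print(env.grasp_offset)
for n in ("scene","top","wrist"):
    m=vision.camera_model(n); print(n,m)
    cv2.imwrite(f"pics/{n}0.png",vision.grab_frame(n)[:,:,::-1])
E
```

```text
pics
{'time_s': 0.0, 'qpos': array([ 7.30523332e+01,  1.83526110e+01,  8.97071555e+01, -2.81410329e-03,
        7.20443463e+01, -1.14611454e+00]), 'qvel': array([0.03135401, 0.04397014, 0.05501029, 0.086174  , 0.07512514,
       0.10189571]), 'effort': array([-2.35766871e-03, -4.12461090e+01, -2.31971025e+01,  7.23905303e-02,
        4.58142569e-02, -1.52067532e-04]), 'ee_pos': array([156.43129491, 552.7341543 , 190.40552877]), 'ee_rot': array([-90.00059245,   0.10414551,  74.19931715]), 'force': array([-0.77762849,  0.0746098 , -0.44979758]), 'torque': array([ 0.00274961, -0.00373209,  0.00307529]), 'gripper_width': 91.21691297742483}
18.8
scene {'fov_y': 48.67474367447976, 'cx': 313.7016057279085, 'cy': 235.45767842959683, 'extrinsics': array([[-8.32228328e-01,  5.54405118e-01,  5.56557751e-03,
         4.45550322e+02],
       [-3.60951951e-01, -5.49397026e-01,  7.53575873e-01,
         1.30144876e+02],
       [ 4.20844033e-01,  6.25138283e-01,  6.57337377e-01,
        -1.66233641e+03],
       [ 0.00000000e+00,  0.00000000e+00,  0.00000000e+00,
         1.00000000e+00]])}
top {'fov
[... 172 characters left out ...]
,
       [ 9.89651593e-01,  7.68817479e-04,  1.43489138e-01,
        -5.26380535e+02],
       [-1.43485553e-01, -3.56727846e-03,  9.89645982e-01,
        -1.30362516e+03],
       [ 0.00000000e+00,  0.00000000e+00,  0.00000000e+00,
         1.00000000e+00]])}
wrist {'fov_y': 65.70646984690485, 'cx': 320.4750801304118, 'cy': 245.83222716584126, 'extrinsics': array([[ 2.71399854e-01,  9.62466379e-01, -7.67821076e-04,
        -5.75165236e+02],
       [-9.33057733e-01,  2.62911226e-01, -2.45521800e-01,
         2.85478238e+01],
       [-2.36104609e-01,  6.73510021e-02,  9.69390765e-01,
        -3.88937448e+02],
       [ 0.00000000e+00,  0.00000000e+00,  0.00000000e+00,
         1.00000000e+00]])}
```

View pics/scene0.png

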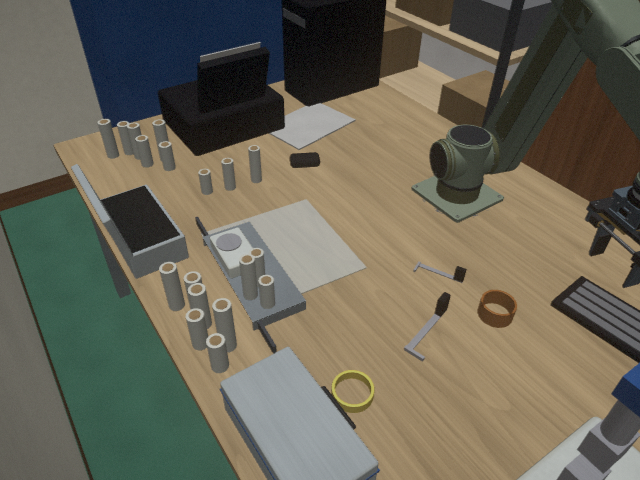

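View pics/top0.png

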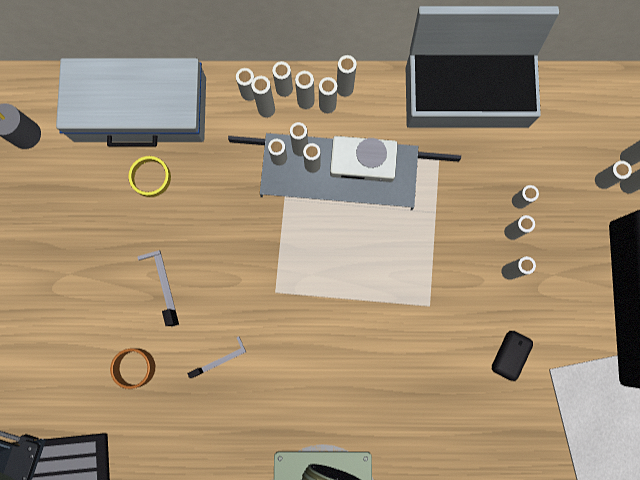

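View pics/wrist0.png

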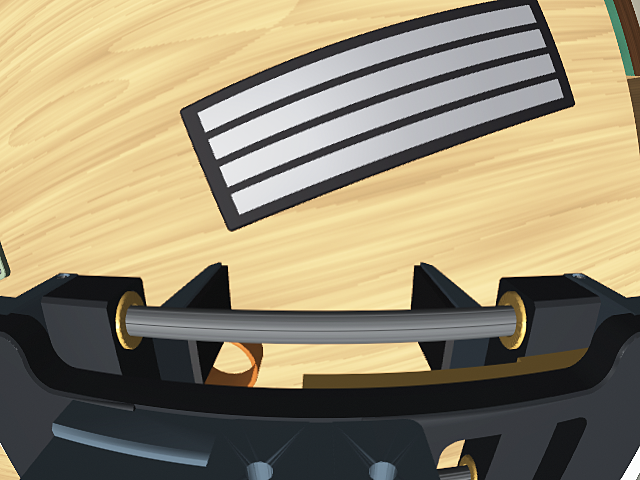

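The top view shows the larger probe with its grip at about (170,317) and toe at about (150,255). The smaller probe is at (195,373). The deck's front edge runs from (261,195) to (415,208), and the front glass covers roughly (275–437, 197–305). The scene view shows the same layout. In the wrist view, only the keyboard and part of the amber roll are visible.

```bash
python3 - <<'E'
import cv2
a=cv2.imread("pics/top0.png"); b=cv2.imread("pics/scene0.png")
cv2.imwrite("pics/z1.png",cv2.resize(a[120:220,225:470],None,fx=3.2,fy=3.2,interpolation=cv2.INTER_CUBIC))
c=cv2.resize(a[240:390,100:260],None,fx=3.5,fy=3.5,interpolation=cv2.INTER_CUBIC)
cv2.imwrite("pics/z2.png",c)
cv2.imwrite("pics/z3.png",cv2.resize(b[250:370,390:530],None,fx=4,fy=4,interpolation=cv2.INTER_CUBIC))
cv2.imwrite("pics/z4.png",cv2.resize(b[180:340,190:380],None,fx=3.5,fy=3.5,interpolation=cv2.INTER_CUBIC))
E
```

```text
(no output)
```

View pics/z1.png

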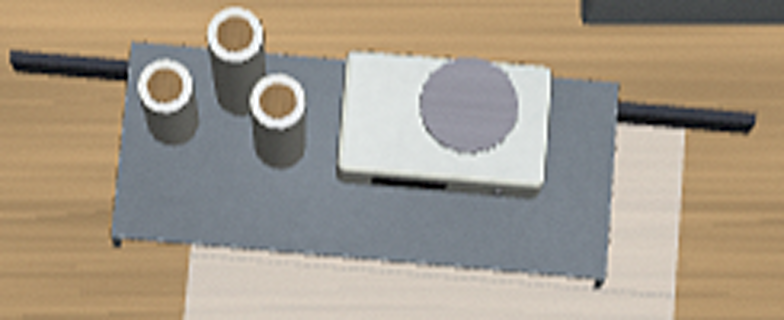

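View pics/z2.png

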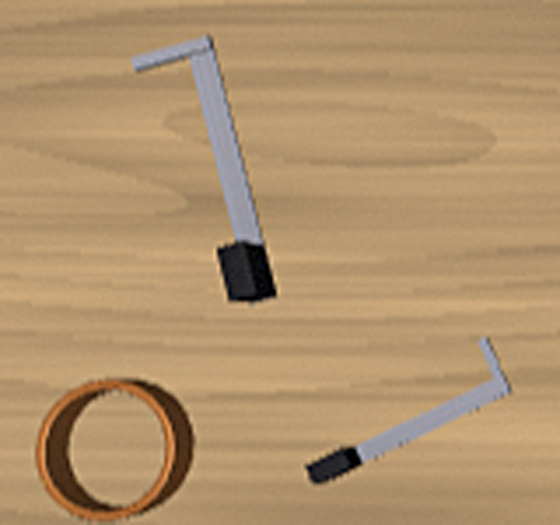

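View pics/z3.png

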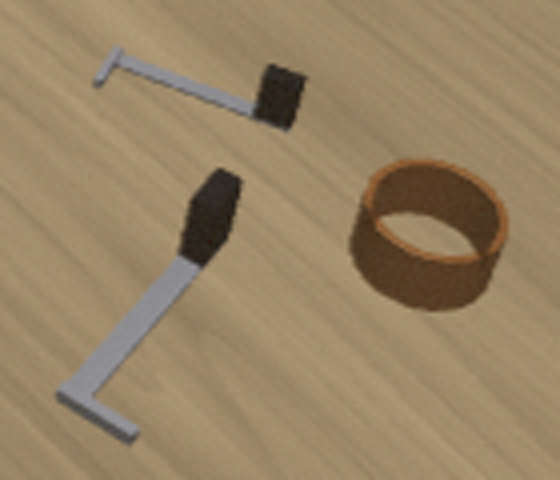

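View pics/z4.png

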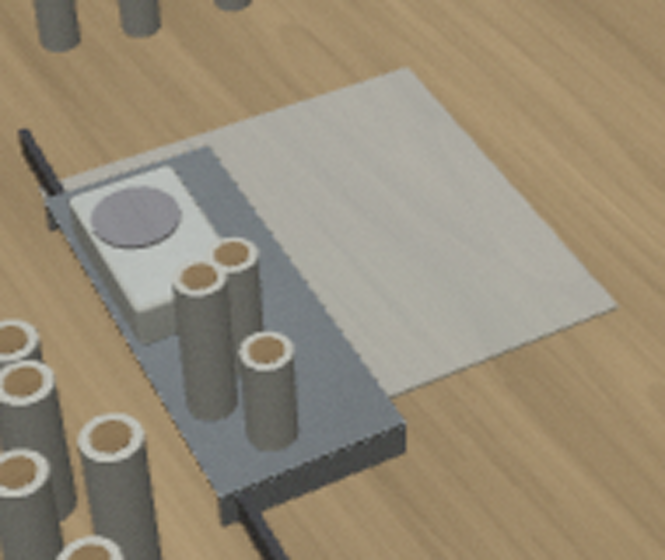

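The zooms confirm the pixels. The deck's top front corners are at z1 (113,238) and (606,279), and the rear corners at (132,43) and (619,85). The larger probe's grip and L-shaped toe are clear in both the top and scene views.

```bash
cat > h.py <<'E'
import numpy as np, cv2
from workcell import state, vision, env
def ray(name,uv,m=None):
    m=m or vision.camera_model(name); f=240/np.tan(np.radians(m["fov_y"]/2))
    d=np.array([uv[0]-m["cx"],-(uv[1]-m["cy"])])
    if name=="wrist":
        r=np.linalg.norm(d); th=r/f; v=np.array([*(d/r*np.sin(th)),-np.cos(th)])
    else: v=np.array([d[0]/f,d[1]/f,-1.])
    E=np.array(m["extrinsics"]); R=E[:3,:3]; o=-R.T@E[:3,3]; v=R.T@v
    return o,v/np.linalg.norm(v)
def onz(name,uv,z,m=None):
    o,v=ray(name,uv,m); return o+v*(z-o[2])/v[2]
def tri(rs):
    A=np.zeros((3,3));b=np.zeros(3)
    for o,v in rs:
        P=np.eye(3)-np.outer(v,v);A+=P;b+=P@o
    p=np.linalg.solve(A,b); return p,[np.linalg.norm((np.eye(3)-np.outer(v,v))@(p-o)) for o,v in rs]
def proj(name,p,m=None):
    m=m or vision.camera_model(name); f=240/np.tan(np.radians(m["fov_y"]/2))
    c=(np.array(m["extrinsics"])@np.array([*p,1]))[:3]; d=np.array([c[0],-c[1]]);w=-c[2]
    if name=="wrist":
        th=np.arctan2(np.linalg.norm(d),w); d=d/np.linalg.norm(d)*th*f
    else: d=d/w*f
    return d+[m["cx"],m["cy"]]
E
python3 - <<'E'
from h import *
np.set_printoptions(precision=1,suppress=True)
def z1(p):return ((p[0]+.5)/3.2-.5+225,(p[1]+.5)/3.2-.5+120)
def z2(p):return ((p[0]+.5)/3.5-.5+100,(p[1]+.5)/3.5-.5+240)
def z3(p):return ((p[0]+.5)/4-.5+390,(p[1]+.5)/4-.5+250)
def z4(p):return ((p[0]+.5)/3.5-.5+190,(p[1]+.5)/3.5-.5+180)
D={}
for n,a,b in (("FL",(113,238),(406,428)),("FR",(606,279),(210,148)),("RL",(132,43),(220,494)),("RR",(619,85),(47,200))):
    t=z1(a);s=z4(b); print(n,onz("top",t,36),tri([ray("top",t),ray("scene",s)])); D[n]=onz("top",t,36)
m=(D["FL"]+D["FR"])/2; d=D["FL"]-D["FR"]; print("mid",m,np.linalg.norm(d),"yaw",np.degrees(np.arctan2(-d[0],d[1])))
for n,t in (("gFL",(275,292)),("gFR",(430,305.5)),("gRL?",z1((190,244))),("gRR",z1((685,122))),("seam R",z1((675,296)))): print(n,onz("top",t,4))
for n,t in (("gFL",z4((616,308))),("gFR",z4((407,68)))): print("sc",n,onz("scene",t,4))
# probe: top toe corners
for n,t,z in (("toe tip",z2((134,66)),8),("toe outer corner",z2((210,38)),10)): print(n,onz("top",t,z))
for n,t,z in (("toe tip",z3((133,438)),8),("corner",z3((60,396)),8)): print("sc",n,onz("scene",t,z))
# grip top face in top image: corners 
print("grip top", [onz("top",z2(p),56) for p in ((218,249),(252,241),(266,297),(231,302))])
E
```

```text
FL [650.5 137.1  36. ] (array([652. , 138.4,  27.3]), [np.float64(0.7159038454742503), np.float64(0.7159038454742466)])
FR [ 622.  -199.9   36. ] (array([ 622.2, -199.9,   30.9]), [np.float64(1.2086713947614824), np.float64(1.2086713947612435)])
RL [789.3 126.   36. ] (array([789.6, 126. ,  35.3]), [np.float64(0.08434466182795128), np.float64(0.08434466182810955)])
RR [ 759.1 -211.7   36. ] (array([ 759.7, -211.8,   32.2]), [np.float64(0.8087701693365192), np.float64(0.8087701693364844)])
mid [636.3 -31.4  36. ] 338.1942970564496 yaw -4.832871672106375
gFL [438.1 104.    4. ]
gFR [ 408.9 -235.1    4. ]
gRL? [653.9  86.3   4. ]
gRR [ 742.3 -262.9    4. ]
seam R [ 616.9 -252.6    4. ]
sc gFL [441.6 107.5   4. ]
sc gFR [ 410.3 -230.8    4. ]
toe tip [511.4 407.1   8. ]
toe outer corner [529.  359.3  10. ]
sc toe tip [516.4 410.5   8. ]
sc corner [531.4 366.3   8. ]
grip top [array([394.4, 337.5,  56. ]), array([399.2, 317.2,  56. ]), array([365.8, 307.6,  56. ]), array([362.8, 328.5,  56. ])]
```

```bash
python3 -m handwheel '[[9,[-12.3,0,-33.7],-32.3],[9,[-12.3,0,-33.7],-32.3],[9,[-12.3,0,-33.7],-32.3],[9,[-12.3,0,-33.7],-32.3],[9,[-12.3,0,-33.7],-32.3],[9,[-12.3,0,-33.7],-32.3],[9,[-12.3,0,-33.7],-32.3],[9,[-12.3,0,-33.7],-32.3],[9,[-12.3,0,-33.7],-32.3],[9,[-12.3,0,-33.7],-32.3]]'; python3 - <<'E'
from h import *
import pickle
s=state();print(s['ee_pos'],s['ee_rot'],s['time_s'])
m=vision.camera_model("wrist");cv2.imwrite("pics/w1.png",vision.grab_frame("wrist")[:,:,::-1]);pickle.dump(m,open("w1.pkl","wb"))
E
```

```text
time_s: 1.15
ee_pos: [447.0, 342.6, 190.4]
ee_rot: [-89.9, 0.0, 106.4]
force: [0.1, -0.2, 0.3]
gripper_width: 90.0
[446.95807388 342.58137366 190.38416753] [-8.98866661e+01  4.35643915e-02  1.06424877e+02] 1.15
```

View pics/w1.png

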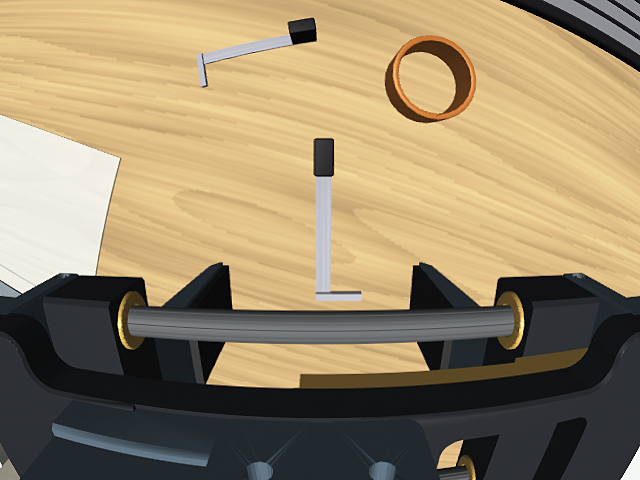

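The wrist view shows the probe hanging almost straight down the image. The grip is at about (324,157), and the toe runs from (317,296) to (361,296). Next I'll measure it against the top and scene views.

```bash
python3 - <<'E'
import cv2
a=cv2.imread("pics/w1.png")
cv2.imwrite("pics/z5.png",cv2.resize(a[125:310,270:390],None,fx=3.2,fy=3.2,interpolation=cv2.INTER_CUBIC))
a=cv2.imread("pics/top0.png");cv2.imwrite("pics/z6.png",cv2.resize(a[300:335,150:190],None,fx=14,fy=14,interpolation=cv2.INTER_CUBIC))
E
```

```text
(no output)
```

View pics/z5.png

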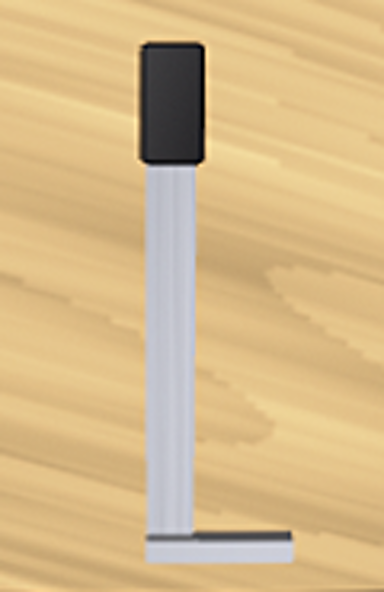

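View pics/z6.png

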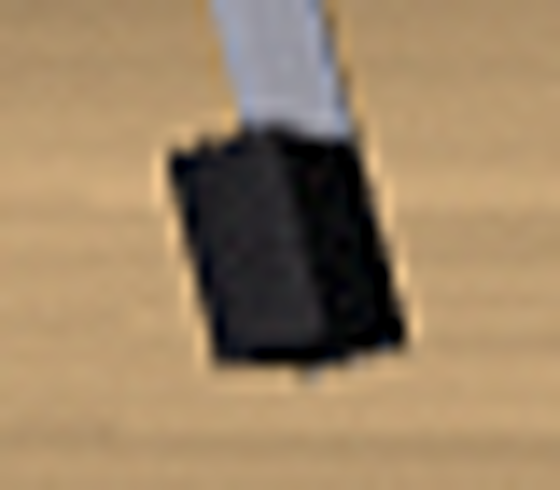

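```bash
python3 - <<'E'
from h import *
import pickle
np.set_printoptions(precision=1,suppress=True)
m=pickle.load(open("w1.pkl","rb"))
def w(p):return ((p[0]+.5)/3.2-.5+270,(p[1]+.5)/3.2-.5+125)
def t(p):return ((p[0]+.5)/14-.5+150,(p[1]+.5)/14-.5+300)
W=[(141,43),(204,43),(203,164),(141,164)] # back-right(-y)?, order: image left = ?
for p in W: print(onz("wrist",w(p),56,m))
T=[(170,150),(275,130),(325,350),(215,360)]
for p in T: print("top",onz("top",t(p),56))
cw=w((172,103)); ct=t(np.mean(T,0))
print(onz("wrist",cw,56,m),onz("top",ct,56),tri([ray("wrist",cw,m),ray("top",ct)]))
for p in ((147,562),(292,562)): print("toe bottomtop",onz("wrist",w(p),10,m))
for p in ((146,300),(194,300),(146,200),(194,200),(146,500),(194,500)): print("strip",onz("wrist",w(p),4,m))
# scene grip top centre: corners z3
S=[(222,168),(241,178),(215,203),(196,190)]
def z3(p):return ((p[0]+.5)/4-.5+390,(p[1]+.5)/4-.5+250)
cs=z3(np.mean(S,0)); print(onz("scene",cs,56),tri([ray("wrist",cw,m),ray("scene",cs)]))
E
```

```text
[369.9 314.1  56. ]
[365.  330.5  56. ]
[397.  339.8  56. ]
[401.9 323.5  56. ]
top [395.5 338.   56. ]
top [398.5 322.4  56. ]
top [365.7 313.7  56. ]
top [364.2 330.1  56. ]
[383.4 326.9  56. ] [380.9 326.   56. ] (array([382.2, 327.1,  51.3]), [np.float64(1.1507666208462475), np.float64(1.1507666208464256)])
toe bottomtop [531.9 362.6  10. ]
toe bottomtop [518.1 410.   10. ]
strip [446.9 337.4   4. ]
strip [442.5 352.3   4. ]
strip [415.7 328.2   4. ]
strip [411.4 342.9   4. ]
strip [512.6 356.6   4. ]
strip [508.  372.1   4. ]
[379.5 325.7  56. ] (array([383. , 327.3,  59.8]), [np.float64(0.6461947760194112), np.float64(0.6461947760193621)])
```

The grip centre comes out at (383,327) and its top at 51–60 mm in the two pairs of views, which fits 56. The probe's yaw is 16.6°. I'll go down over the grip.

```bash
python3 -m handwheel '[[9,[0.3,0,6.6],0],[9,[0.3,0,6.6],0],[9,[0.3,5,6.6],0],[9,[0.3,10,6.6],0],[9,[0.3,13,6.6],0],[9,[0.3,15,6.6],0],[9,[0.3,16.5,6.6],0],[9,[0.3,17.8,6.6],0],[9,[0.3,17.8,6.6],0],[5,[0.3,17.8,6.6],0]]' 30
```

```text
time_s: 2.2
ee_pos: [381.3, 327.8, 12.9]
ee_rot: [-89.9, 0.0, 106.6]
force: [-0.2, -0.4, -0.5]
gripper_width: 84.3
```

```bash
python3 -m handwheel '[[4,[0,0,-0.1],0],[3,[0,0,-0.1],0],[0,[0,0,-0.1],0],[0,[0,0,-0.1],0],[0,[0,0,-0.1],0],[0,[0,0,-0.1],0],[0,[0,0,-0.1],0],[0,[0,0,-0.1],0]]' 30; python3 - <<'E'
from h import *
s=state();print(s['ee_pos'],s['ee_rot'],s['force'],s['torque'],s['gripper_width'])
cv2.imwrite("pics/w2.png",vision.grab_frame("wrist")[:,:,::-1])
E
```

```text
time_s: 3.0
ee_pos: [382.2, 328.0, 12.9]
ee_rot: [-89.9, 0.0, 106.6]
force: [-1.2, -0.4, -0.8]
gripper_width: 20.8
[382.23396792 327.9940062   12.87688837] [-8.98851277e+01  3.97717016e-02  1.06597203e+02] [-1.18565738 -0.36642985 -0.75095826] [-0.1362902   0.00103175 -0.01322295] 20.80007933955993
```

View pics/w2.png

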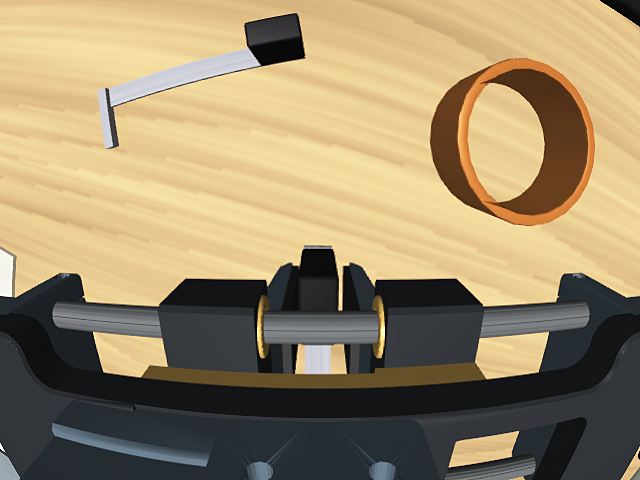

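The wrist view shows the grip at (318,280) between the pads, still closing. I'll finish closing and lift.

```bash
python3 -m handwheel '[[0,[0,0,0],0],[0,[0,0,0],0],[0,[0,0,0],0],[0,[0,-1,0],0],[0,[0,-2.5,0],0],[0,[0,-2.5,0],0],[0,[0,-2.5,0],0]]' 30; python3 - <<'E'
from h import *
import pickle
s=state();print(s['ee_pos'],s['ee_rot'],s['force'],s['torque'],s['gripper_width'])
for n in ("scene","top"): cv2.imwrite(f"pics/{n}3.png",vision.grab_frame(n)[:,:,::-1])
a=cv2.imread("pics/scene3.png");b=cv2.imread("pics/top3.png")
cv2.imwrite("pics/z7.png",cv2.resize(a[230:370,380:540],None,fx=4,fy=4,interpolation=cv2.INTER_CUBIC))
cv2.imwrite("pics/z8.png",cv2.resize(b[230:340,110:230],None,fx=5,fy=5,interpolation=cv2.INTER_CUBIC))
E
```

```text
time_s: 3.75
ee_pos: [382.4, 328.1, 38.2]
ee_rot: [-89.9, 0.0, 106.6]
force: [0.3, -0.6, -0.5]
gripper_width: 18.2
[382.37161597 328.06012927  38.18976551] [-8.99228471e+01  2.96967141e-02  1.06600957e+02] [ 0.30380602 -0.62733641 -0.47927844] [ 0.02581574 -0.01830154 -0.02586502] 18.236027693018457
```

View pics/z7.png

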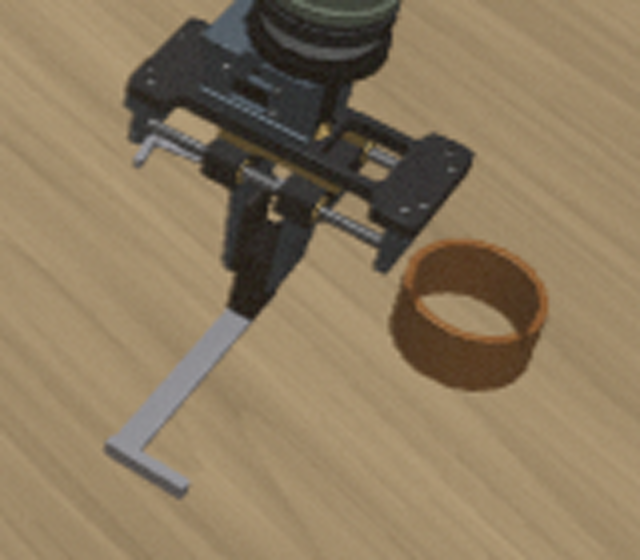

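View pics/z8.png

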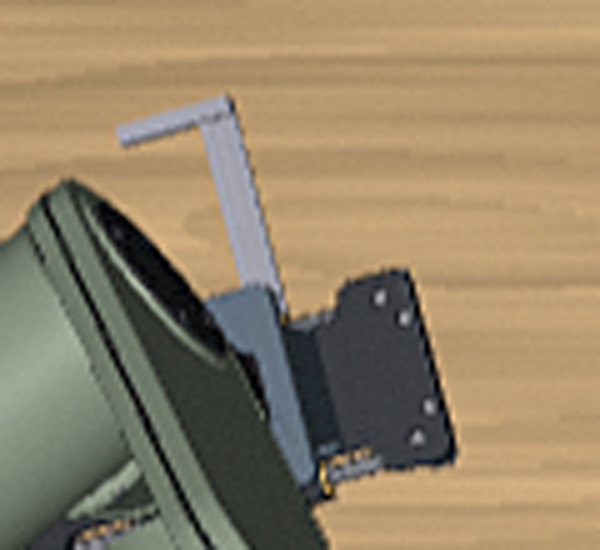

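The probe is lifted, with its toe visible at the outer corner: scene zoom (107,447), top zoom (228,97). I'll check how level it hangs.

```bash
python3 - <<'E'
from h import *
np.set_printoptions(precision=1,suppress=True)
def s(p):return ((p[0]+.5)/4-.5+380,(p[1]+.5)/4-.5+230)
def t(p):return ((p[0]+.5)/5-.5+110,(p[1]+.5)/5-.5+230)
for a,b in (((228,96),(107,446)),((117,127),(188,487))):
    print(tri([ray("top",t(a)),ray("scene",s(b))]),onz("top",t(a),35))
E
```

```text
(array([529.1, 364.1,  31.4]), [np.float64(0.832826900642815), np.float64(0.8328269006428927)]) [529.1 362.5  35. ]
(array([514.1, 411.3,  35.8]), [np.float64(2.0065349520751337), np.float64(2.006534952074989)]) [515.5 410.1  35. ]
```

No droop within 2 mm. I'll carry it to the right part of the mouth.

```bash
python3 -m handwheel '[[0,[-2,0,0.3],1],[0,[-6,0,0.8],3],[0,[-10,0,1.3],5],[0,[-14,0,1.8],7],[0,[-18,0,2.3],9],[0,[-22,0,2.9],11],[0,[-26,0,3.4],13],[0,[-30,0,3.9],15],[0,[-34,0,4.4],17],[0,[-38,0,5],19]]' 30
python3 -m handwheel '[[0,[0,0,0],0]]'; python3 - <<'E'
from h import *
s=state();print(s['ee_pos'],s['ee_rot'],s['force'],s['torque'],s['gripper_width'])
import numpy as np
T=np.array([453.5,-111]);d=T-s['ee_pos'][:2];a=np.radians(s['ee_rot'][2])
print("dx",d@[np.cos(a),np.sin(a)],"dz",d@[-np.sin(a),np.cos(a)],"turn",s['ee_rot'][2]-85.2,"dy",s['ee_pos'][2]-19.5)
E
```

```text
time_s: 4.85
ee_pos: [442.2, -52.4, 37.7]
ee_rot: [-89.8, 0.1, 87.5]
force: [0.3, 0.8, -0.4]
gripper_width: 18.2
time_s: 4.95
ee_pos: [443.0, -56.1, 37.4]
ee_rot: [-89.9, 0.2, 87.2]
force: [-0.8, 0.2, -1.0]
gripper_width: 17.8
[443.04887059 -56.10604381  37.39256954] [-89.86375337   0.17962489  87.20652195] [-0.84317688  0.22764161 -0.95369904] [ 0.02210331 -0.02045883 -0.03126164] 17.796643073541937
dx -54.31937819640722 dz -13.114026253205884 turn 2.006521950192564 dy 17.892569537538208
```

```bash
python3 -m handwheel '[[0,[-2.5,0,-0.6],1],[0,[-5,0.8,-1.3],2],[0,[-5.4,1.8,-1.3],2],[0,[-5.4,1.8,-1.3],2],[0,[-5.4,1.8,-1.3],2],[0,[-5.4,1.8,-1.3],2]]' 30; python3 - <<'E'
from h import *
import pickle
s=state();print(s['ee_pos'],s['ee_rot'],s['force'],s['torque'],s['gripper_width'])
cv2.imwrite("pics/top4.png",vision.grab_frame("top")[:,:,::-1])
m=vision.camera_model("wrist");pickle.dump(m,open("w4.pkl","wb"));cv2.imwrite("pics/w4.png",vision.grab_frame("wrist")[:,:,::-1])
b=cv2.imread("pics/top4.png")
cv2.imwrite("pics/z9.png",cv2.resize(b[120:320,225:470],None,fx=3.2,fy=3,interpolation=cv2.INTER_CUBIC))
E
```

```text
time_s: 5.55
ee_pos: [453.0, -109.6, 19.6]
ee_rot: [-89.8, 0.2, 85.3]
force: [0.7, 0.3, -1.6]
gripper_width: 18.2
[ 453.04612371 -109.64747073   19.58972176] [-89.84286158   0.16669625  85.28311876] [ 0.68168653  0.321778   -1.57119435] [0.01710229 0.04855992 0.01607302] 18.23811036548241
```

View pics/z9.png

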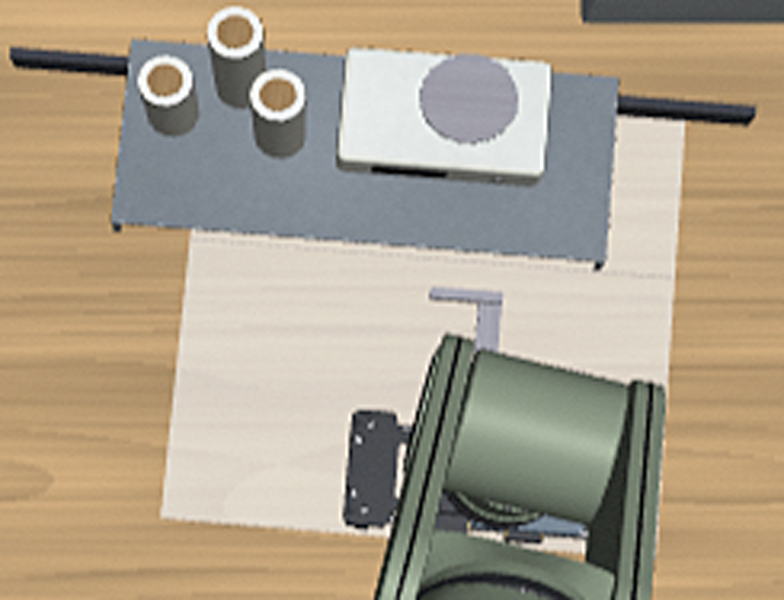

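View pics/w4.png

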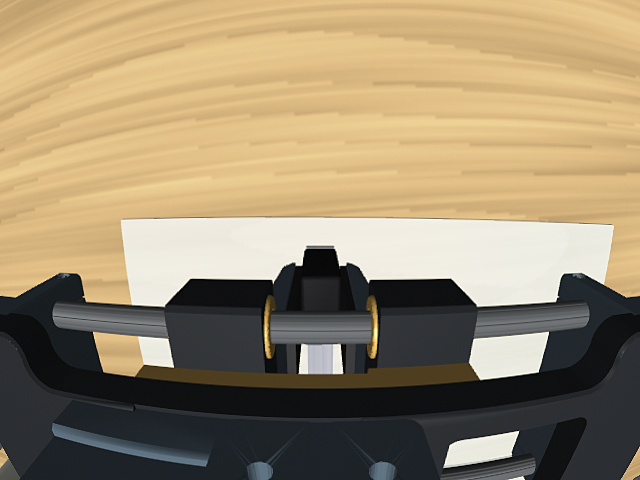

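The top view shows the toe at (430–502, 292), just in front of the deck edge and parallel to it. Inserting along the deck's +x.

```bash
python3 -m handwheel '[[0,[0,0,-1],0],[0,[0,0,-2.5],0],[0,[0,0,-4],0],[0,[0,0,-5.5],0],[0,[0,0,-7],0],[0,[0,0,-8],0],[0,[0,0,-9],0],[0,[0,0,-10],0],[0,[0,0,-10],0]]'; python3 -c "
from workcell import state
s=state();print(s['ee_pos'],s['force'],s['torque'])"
python3 -m handwheel '[[0,[0,0,-0.6],0],[0,[0,0,-1.2],0],[0,[0,0,-1.8],0],[0,[0,0,-2.4],0],[0,[0,0,-2.6],0],[0,[0,0,-2.6],0]]'; python3 -c "
from workcell import state
s=state();print(s['ee_pos'],s['force'],s['torque'])"
```

```text
time_s: 6.55
ee_pos: [554.6, -118.3, 19.7]
ee_rot: [-90.0, 0.2, 85.3]
force: [0.1, 0.1, -0.4]
gripper_width: 17.9
[ 554.64153274 -118.28787343   19.72669088] [ 0.0705562   0.13512715 -0.36424653] [0.04964672 0.03726368 0.03422048]
time_s: 7.15
ee_pos: [580.8, -120.4, 19.6]
ee_rot: [-90.0, 0.2, 85.3]
force: [0.0, -0.4, -0.4]
gripper_width: 17.9
[ 580.80417913 -120.43515993   19.6288965 ] [ 0.03745945 -0.42150706 -0.37056822] [-0.02252083  0.01606689 -0.00195662]
```

```bash
cat > s.py <<'E'
from workcell import state
import numpy as np
s=state();p=s['ee_pos']-np.array([636.3,-31.4,0]);c,q=.9965,.0843
print("t%.2f deck x %.1f y %.1f z %.1f yaw %.2f"%(s['time_s'],p[0]*c-p[1]*q,p[0]*q+p[1]*c,p[2],s['ee_rot'][2]),"F",np.round(s['force'],2),"T",np.round(s['torque'],3),round(s['gripper_width'],1))
E
python3 -m handwheel '[[0,[0.5,0,0],0],[0,[1.2,0,0],0],[0,[2,0,0],0],[0,[2.8,0,0],0],[0,[3.4,0,0],0],[0,[3.8,0,0],0],[0,[4,0,0],0],[0,[4,0,0],0]]' >/dev/null; python3 s.py
python3 -m handwheel '[[0,[0.1,0,0],0],[0,[0.2,0,0],0],[0,[0.3,0,0],0],[0,[0.4,0,0],0]]'>/dev/null; python3 s.py
python3 -m handwheel '[[0,[0.1,0,0],0],[0,[0.2,0,0],0],[0,[0.3,0,0],0],[0,[0.4,0,0],0]]'>/dev/null; python3 s.py
python3 -m handwheel '[[0,[0.1,0,0],0],[0,[0.2,0,0],0],[0,[0.3,0,0],0],[0,[0.4,0,0],0]]'>/dev/null; python3 s.py
```

```text
t7.95 deck x -47.9 y -53.1 z 19.5 yaw 85.32 F [-0.18 -0.05 -1.74] T [0.039 0.034 0.006] 17.9
t8.35 deck x -47.9 y -49.2 z 19.5 yaw 85.31 F [ 0.01 -0.67 -0.7 ] T [-0.004 -0.005  0.035] 17.7
t8.75 deck x -47.9 y -45.1 z 19.5 yaw 85.31 F [-0.55 -0.57 -1.18] T [-0.012  0.006 -0.023] 18.0
t9.15 deck x -47.9 y -41.0 z 19.5 yaw 85.31 F [ 0.08  0.53 -0.9 ] T [0.024 0.019 0.027] 17.7
```

```bash
cat >> s.py <<'E'
import sys
if abs(s['torque'][2])>0.09 or np.linalg.norm(s['force'][:2])>2: print("CONTACT"); sys.exit(1)
E
python3 -m handwheel '[[0,[0.1,0,0],0],[0,[0.2,0,0],0],[0,[0.3,0,0],0],[0,[0.4,0,0],0]]'>/dev/null; python3 s.py &&
python3 -m handwheel '[[0,[0.1,0,0],0],[0,[0.2,0,0],0],[0,[0.3,0,0],0],[0,[0.4,0,0],0]]'>/dev/null && python3 s.py &&
python3 -m handwheel '[[0,[0.1,0,0],0],[0,[0.2,0,0],0],[0,[0.3,0,0],0],[0,[0.4,0,0],0]]'>/dev/null && python3 s.py &&
python3 -m handwheel '[[0,[0.1,0,0],0],[0,[0.2,0,0],0],[0,[0.3,0,0],0],[0,[0.4,0,0],0]]'>/dev/null && python3 s.py &&
python3 -m handwheel '[[0,[0.1,0,0],0],[0,[0.2,0,0],0],[0,[0.3,0,0],0],[0,[0.4,0,0],0]]'>/dev/null && python3 s.py &&
python3 -m handwheel '[[0,[0.1,0,0],0],[0,[0.2,0,0],0],[0,[0.3,0,0],0],[0,[0.4,0,0],0]]'>/dev/null && python3 s.py &&
python3 -m handwheel '[[0,[0.1,0,0],0],[0,[0.2,0,0],0],[0,[0.3,0,0],0],[0,[0.4,0,0],0]]'>/dev/null && python3 s.py &&
python3 -m handwheel '[[0,[0.1,0,0],0],[0,[0.2,0,0],0],[0,[0.3,0,0],0],[0,[0.4,0,0],0]]'>/dev/null && python3 s.py
```

```text
t9.55 deck x -47.9 y -37.0 z 19.4 yaw 85.31 F [-0.4   0.17 -1.03] T [0.01  0.108 0.01 ] 17.7
t9.95 deck x -47.9 y -32.9 z 19.4 yaw 85.31 F [ 0.59  0.64 -0.53] T [-0.048 -0.002  0.012] 17.6
t10.35 deck x -47.9 y -28.8 z 19.4 yaw 85.31 F [ 0.78 -0.84 -1.11] T [-0.024  0.024 -0.053] 18.1
t10.75 deck x -48.0 y -24.7 z 19.4 yaw 85.31 F [-0.36  0.28 -1.34] T [0.036 0.003 0.008] 17.9
t11.15 deck x -47.9 y -20.6 z 19.4 yaw 85.32 F [-0.46  0.08 -1.16] T [ 0.057  0.038 -0.013] 17.7
t11.55 deck x -48.0 y -16.5 z 19.4 yaw 85.31 F [-0.33  0.86 -1.73] T [ 0.031  0.057 -0.002] 17.9
t11.95 deck x -48.0 y -12.5 z 19.4 yaw 85.31 F [-0.19 -0.15 -1.33] T [0.017 0.009 0.011] 17.8
t12.35 deck x -48.0 y -8.4 z 19.4 yaw 85.31 F [ 0.32 -0.56 -1.7 ] T [-0.03  -0.059 -0.037] 17.7
```

```bash

python3 -m handwheel '[[0,[0.1,0,0],0],[0,[0.2,0,0],0],[0,[0.3,0,0],0],[0,[0.4,0,0],0]]'>/dev/null; python3 s.py &&
python3 -m handwheel '[[0,[0.1,0,0],0],[0,[0.2,0,0],0],[0,[0.3,0,0],0],[0,[0.4,0,0],0]]'>/dev/null && python3 s.py &&
python3 -m handwheel '[[0,[0.1,0,0],0],[0,[0.2,0,0],0],[0,[0.3,0,0],0],[0,[0.4,0,0],0]]'>/dev/null && python3 s.py &&
python3 -m handwheel '[[0,[0.1,0,0],0],[0,[0.2,0,0],0],[0,[0.3,0,0],0],[0,[0.4,0,0],0]]'>/dev/null && python3 s.py &&
python3 -m handwheel '[[0,[0.1,0,0],0],[0,[0.2,0,0],0],[0,[0.3,0,0],0],[0,[0.4,0,0],0]]'>/dev/null && python3 s.py &&
python3 -m handwheel '[[0,[0.1,0,0],0],[0,[0.2,0,0],0],[0,[0.3,0,0],0],[0,[0.4,0,0],0]]'>/dev/null && python3 s.py &&
python3 -m handwheel '[[0,[0.1,0,0],0],[0,[0.2,0,0],0],[0,[0.3,0,0],0],[0,[0.4,0,0],0]]'>/dev/null && python3 s.py &&
python3 -m handwheel '[[0,[0.1,0,0],0],[0,[0.2,0,0],0],[0,[0.3,0,0],0],[0,[0.4,0,0],0]]'>/dev/null && python3 s.py
```

```text
t12.75 deck x -48.0 y -4.3 z 19.3 yaw 85.31 F [-0.02  0.05 -0.69] T [ 0.027  0.001 -0.022] 17.8
t13.15 deck x -48.0 y -0.2 z 19.3 yaw 85.31 F [ 0.14 -0.33 -0.3 ] T [ 0.067 -0.011 -0.015] 17.6
t13.55 deck x -48.0 y 3.9 z 19.3 yaw 85.31 F [-0.85  0.34 -1.15] T [ 0.017  0.059 -0.031] 18.1
t13.95 deck x -48.0 y 8.0 z 19.3 yaw 85.31 F [ 0.51  0.05 -1.19] T [-0.019  0.011  0.025] 17.7
t14.35 deck x -48.0 y 12.0 z 19.3 yaw 85.31 F [-0.63 -0.71 -1.21] T [-0.078  0.004 -0.044] 17.6
t14.75 deck x -48.6 y 15.1 z 19.1 yaw 85.25 F [-1.4  -6.2  -0.48] T [-1.16   0.326 -0.786] 17.7
CONTACT
```

The toe met the rib with about 6 N, and the lever of about 0.13 m fits a contact at the toe tip. That puts the rib's face at y ≈ +57 mm. I'll back off 2 mm before dragging.

```bash

python3 -m handwheel '[[0,[-0.15,-0.02,0],0],[0,[-0.3,-0.02,0],0],[0,[-0.3,-0.02,0],0]]'>/dev/null; python3 s.py
```

```text
t15.05 deck x -48.5 y 12.4 z 19.4 yaw 85.27 F [-0.23 -0.75 -1.51] T [0.036 0.058 0.033] 17.7
```

```bash

python3 -m handwheel '[[0,[0,0,0.2],0],[0,[0,0,0.5],0],[0,[0,0,0.8],0],[0,[0,0,1.1],0],[0,[0,0,1.4],0],[0,[0,0,1.7],0],[0,[0,0,2],0],[0,[0,0,2.3],0],[0,[0,0,2.6],0],[0,[0,0,3],0]]'>/dev/null; python3 s.py &&
python3 -m handwheel '[[0,[0,0,0.3],0],[0,[0,0,0.6],0],[0,[0,0,0.9],0],[0,[0,0,1.2],0],[0,[0,0,1.5],0],[0,[0,0,1.8],0],[0,[0,0,2.1],0],[0,[0,0,2.4],0],[0,[0,0,2.7],0],[0,[0,0,3],0]]'>/dev/null; python3 s.py &&
python3 -m handwheel '[[0,[0,0,0.3],0],[0,[0,0,0.6],0],[0,[0,0,0.9],0],[0,[0,0,1.2],0],[0,[0,0,1.5],0],[0,[0,0,1.8],0],[0,[0,0,2.1],0],[0,[0,0,2.4],0],[0,[0,0,2.7],0],[0,[0,0,3],0]]'>/dev/null; python3 s.py
```

```text
t16.05 deck x -78.5 y 12.4 z 19.5 yaw 85.27 F [ 0.74  1.32 -1.02] T [ 0.084 -0.054 -0.026] 17.7
t17.05 deck x -108.7 y 12.3 z 19.5 yaw 85.27 F [-0.23 -0.13 -2.21] T [ 0.017 -0.003  0.023] 17.7
t18.05 deck x -139.0 y 12.3 z 19.6 yaw 85.27 F [ 0.81  0.63 -1.26] T [ 0.044 -0.014 -0.034] 17.6
```

```bash

python3 -m handwheel '[[0,[0,0,0.4],0],[0,[0,0,0.8],0],[0,[0,0,1.2],0],[0,[0,0,1.6],0],[0,[0,0,2.0],0],[0,[0,0,2.4],0],[0,[0,0,2.8],0],[0,[0,0,3.2],0],[0,[0,0,3.6],0],[0,[0,0,4],0]]'>/dev/null; python3 s.py 
python3 -m handwheel '[[0,[0,0,0.4],0],[0,[0,0,0.8],0],[0,[0,0,1.1],0],[0,[0,0,1.3],0],[0,[0,0,1.4],0],[0,[0,0,1.4],0]]'>/dev/null; python3 s.py; python3 - <<'E'
from h import *
for n in ("scene","top"): cv2.imwrite(f"pics/{n}5.png",vision.grab_frame(n)[:,:,::-1])
a=cv2.imread("pics/scene5.png");b=cv2.imread("pics/top5.png")
cv2.imwrite("pics/z10.png",cv2.resize(a[180:340,190:380],None,fx=3.5,fy=3.5,interpolation=cv2.INTER_CUBIC))
cv2.imwrite("pics/z11.png",cv2.resize(b[120:320,225:470],None,fx=3.2,fy=3,interpolation=cv2.INTER_CUBIC))
E
```

```text
t19.05 deck x -179.3 y 12.2 z 19.6 yaw 85.27 F [ 0.21 -0.65 -1.35] T [-0.02  -0.057 -0.007] 17.8
t19.65 deck x -193.4 y 12.1 z 19.6 yaw 85.27 F [ 0.31 -0.54 -1.28] T [ 0.042  0.028 -0.012] 18.0
```

View pics/z10.png

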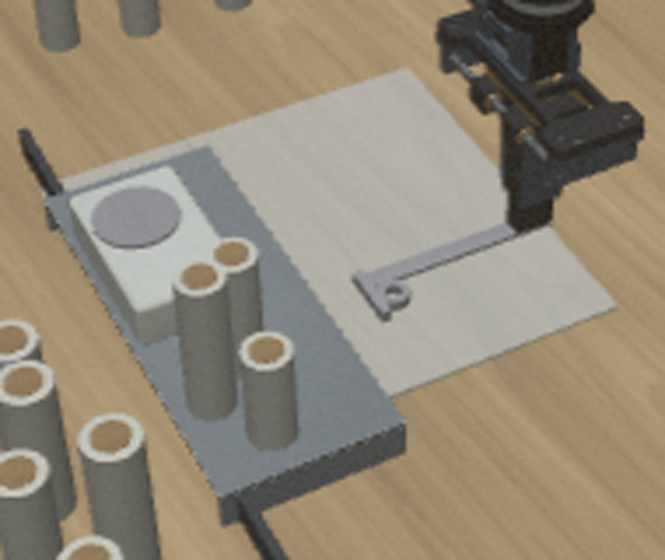

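View pics/z11.png

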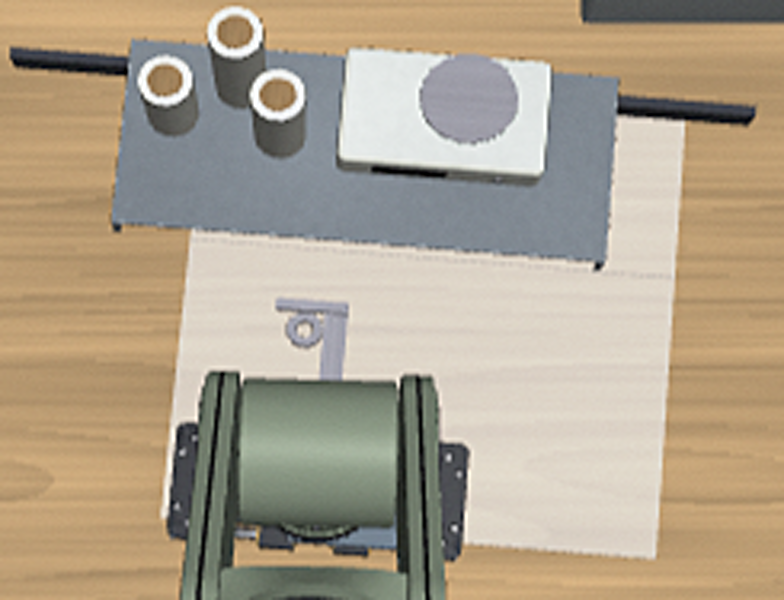

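The collar is out, lying in the probe's corner at top zoom (304,330) and scene zoom (392,292), well clear of the seam. I'll free the probe, lift it and carry it back.

```bash

python3 -m handwheel '[[0,[-0.2,0,-0.3],0],[0,[-0.5,0,-0.6],0],[0,[-0.5,0,-0.6],0],[0,[-0.5,-1,-0.6],0],[0,[-0.5,-2.5,-0.6],0],[0,[-0.5,-4,-0.6],0],[0,[-0.5,-5,-0.6],0],[0,[-0.5,-5,-0.6],0]]'; python3 s.py;  python3 - <<'E'
from h import *
s=state()
T=np.array([382.4,328.1]);d=T-s['ee_pos'][:2];a=np.radians(s['ee_rot'][2])
print("dx",d@[np.cos(a),np.sin(a)],"dz",d@[-np.sin(a),np.cos(a)],"turn",s['ee_rot'][2]-106.6,"dy",s['ee_pos'][2]-12.9)
E
```

```text
time_s: 20.55
ee_pos: [451.6, -8.3, 71.2]
ee_rot: [-90.2, 0.2, 85.3]
force: [1.6, 0.3, -1.3]
gripper_width: 18.1
t20.55 deck x -186.0 y 7.4 z 71.2 yaw 85.27 F [ 1.63  0.32 -1.3 ] T [ 0.031  0.043 -0.044] 18.1
dx 329.5479510968626 dz 96.67882286983166 turn -21.333905669858765 dy 58.34918463517365
```

```bash

python3 -m handwheel '[[0,[2,0,0.6],-1],[0,[6,0,1.8],-4],[0,[10,0,3],-7],[0,[14,0,4.2],-10],[0,[18,0,5.4],-12],[0,[22,0,6.6],-15],[0,[26,0,7.8],-18],[0,[30,0,9],-20],[0,[32.5,0,9.6],-21.3],[0,[33,0,9.7],-21.3]]'; python3 s.py;  python3 - <<'E'
from h import *
for n in ("scene","top"): cv2.imwrite(f"pics/{n}6.png",vision.grab_frame(n)[:,:,::-1])
s=state()
T=np.array([382.4,328.1]);d=T-s['ee_pos'][:2];a=np.radians(s['ee_rot'][2])
print("dx",d@[np.cos(a),np.sin(a)],"dz",d@[-np.sin(a),np.cos(a)],"turn",s['ee_rot'][2]-106.6,"dy",s['ee_pos'][2]-12.9)
E
```

```text
time_s: 21.55
ee_pos: [381.4, 331.0, 69.1]
ee_rot: [-90.1, 0.2, 106.8]
force: [0.8, -1.2, -2.3]
gripper_width: 17.8
t21.55 deck x -284.5 y 339.6 z 69.1 yaw 106.77 F [ 0.76 -1.23 -2.3 ] T [0.002 0.039 0.03 ] 17.8
dx -0.6221346166375084 dz -0.6913743313053776 turn 0.04608630790362156 dy 56.13657298471538
```

View pics/scene6.png

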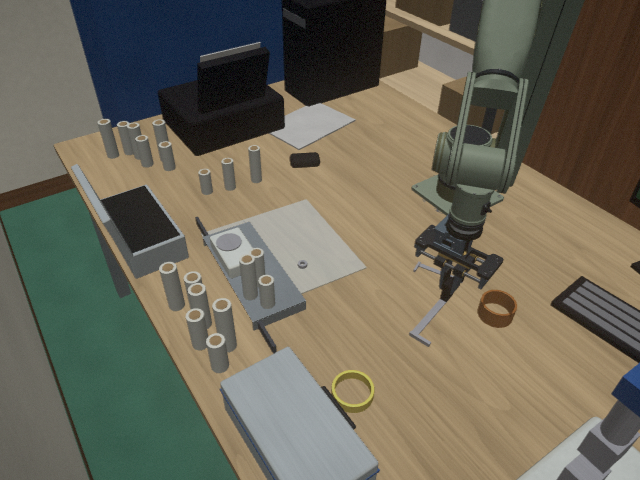

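View pics/top6.png

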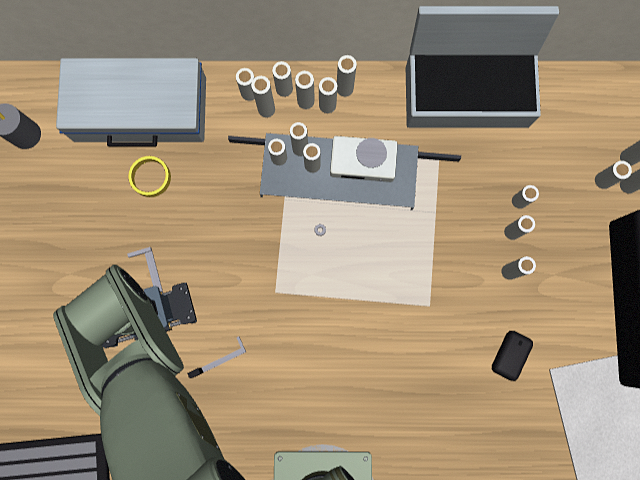

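The collar stays alone on the front pane, at top (320,230) and scene (302,264). The probe is back over the bench where it came from, so I'll lower it there.

```bash

python3 -m handwheel '[[0,[0,1.5,0],0],[0,[0,3,0],0],[0,[0,4,0],0],[0,[0,4.6,0],0],[0,[0,5,0],0],[0,[0,5.2,0],0],[0,[0,5.4,0],0],[0,[0,5.5,0],0],[0,[0,5.5,0],0]]'; python3 s.py
```

```text
time_s: 22.55
ee_pos: [381.7, 328.3, 14.2]
ee_rot: [-90.0, 0.3, 106.7]
force: [0.1, -0.4, -0.6]
gripper_width: 17.8
t22.55 deck x -284.1 y 337.0 z 14.2 yaw 106.65 F [ 0.12 -0.39 -0.64] T [ 0.041  0.066 -0.047] 17.8
```

```bash

python3 -m handwheel '[[0,[0,0.05,0],0],[0,[0,0.1,0],0],[0,[0,0.12,0],0],[0,[0,0.12,0],0]]'; python3 s.py
python3 -m handwheel '[[2.2,[0,0,0],0],[2.6,[0,0,0],0],[3,[0,0,0],0],[4,[0,0,0],0],[5,[0,0,0],0],[6,[0,0,0],0],[6,[0,0,0],0],[6,[0,0,0],0]]'; python3 s.py
python3 -m handwheel '[[6,[0,-1,0],0],[6,[0,-3,0],0],[6,[0,-6,0],0],[6,[0,-9,0],0],[6,[0,-12,0],0],[6,[0,-14,-2],0],[6,[0,-16,-5],0],[6,[0,-18,-7],0],[6,[0,-18,-7],0],[6,[0,-18,-7],0]]'; python3 - <<'E'
from h import *
import pickle
m=vision.camera_model("wrist");pickle.dump(m,open("w7.pkl","wb"))
for n in ("wrist","scene","top"): cv2.imwrite(f"pics/{n}7.png",vision.grab_frame(n)[:,:,::-1])
E
```

```text
time_s: 22.95
ee_pos: [381.7, 328.4, 13.0]
ee_rot: [-90.0, 0.3, 106.7]
force: [0.1, -0.1, -0.8]
gripper_width: 17.9
t22.95 deck x -284.0 y 337.0 z 13.0 yaw 106.65 F [ 0.12 -0.11 -0.76] T [ 0.026  0.078 -0.003] 17.9
time_s: 23.75
ee_pos: [381.7, 328.4, 13.0]
ee_rot: [-90.0, 0.3, 106.7]
force: [-0.0, -0.1, -1.0]
gripper_width: 59.8
t23.75 deck x -284.0 y 337.1 z 13.0 yaw 106.65 F [-0.04 -0.06 -1.02] T [-0.001  0.008 -0.007] 59.8
time_s: 24.75
ee_pos: [447.9, 349.0, 193.0]
ee_rot: [-90.0, 0.3, 106.6]
force: [-0.1, -0.7, -0.2]
gripper_width: 59.8
```

View pics/wrist7.png

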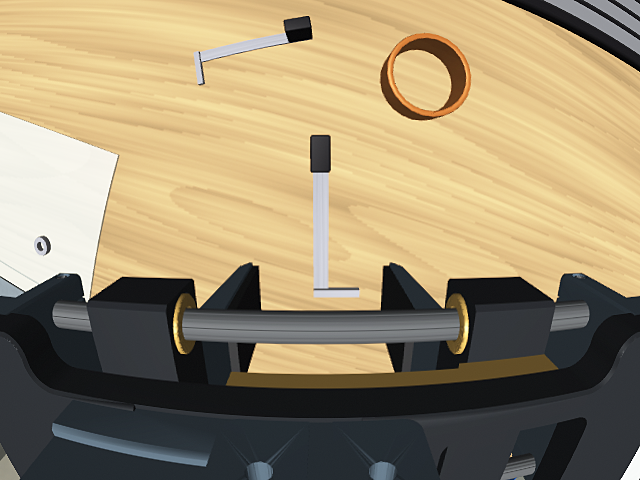

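View pics/scene7.png

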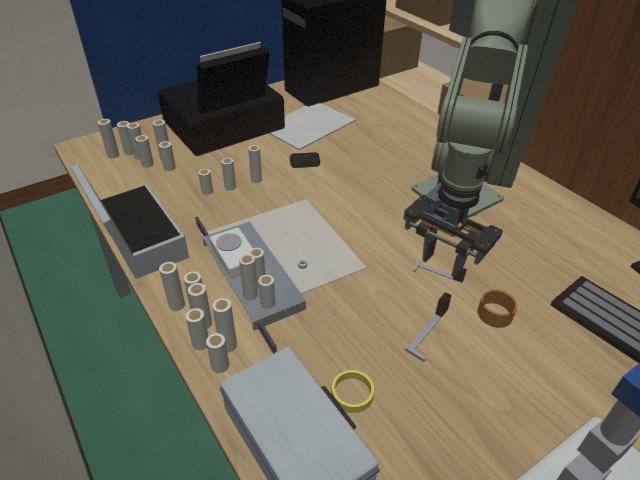

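View pics/top7.png

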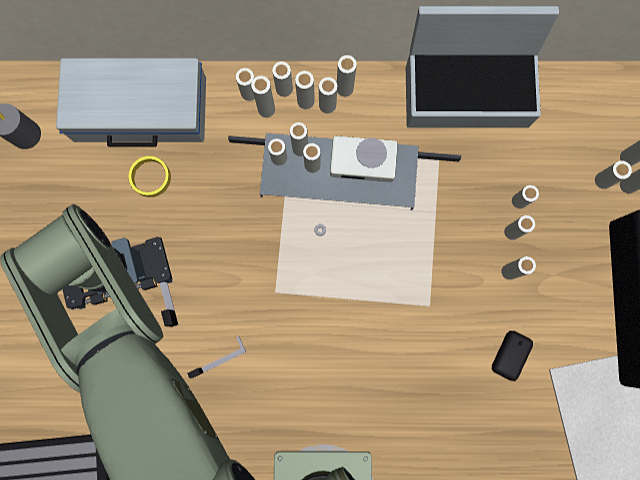

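The wrist view shows the probe flat at (320,150)–(336,293). The collar is alone on the front pane at top (320,230), about 30 px (60 mm) in front of the seam. The rolls, cores and mouse are at their starting pixels.

```bash
python3 -c "
from workcell import job
print(job.job_done())"
```

```text
the job is handed in; nothing more can be done
None
```

The collar is out on the front pane, the probe is back on the bench, and I handed the job in at about 25 s of the 64 s allowed; no verdict was reported.

**What I did:** I picked up the larger probe by its grip and put its toe about 100 mm in under the shelf, on the right-hand side. I then felt leftwards until the toe met the rib at about 57 mm left of the deck's middle. After backing off about 3 mm I dragged the collar out, lifted the probe clear and set it down where it had been lying.

**Last checks:**
- **Collar:** it lies alone on the front pane, about 60 mm in front of the seam between the panes.
- **Probe:** it lies flat and upright on the bench, well off the glass.
- **Everything else:** the tape rolls, film cores and mouse look unmoved in the pictures.
- **Force on the rib:** the highest wrist reading at the toe contact was about 6.2 N, against the 12 N limit. I read the force only at the end of each move, so a short higher peak between readings can't be ruled out.
- **Hand on the shelf:** no reading suggested the hand touched it.

**Disagreements:** the two pairs of views put the top of the probe's grip at 51 and 60 mm, against 56 mm from the text. The deck's corners came out at 27 to 35 mm instead of 36 mm. I took the text's values for both heights.

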